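Free the clamped desk tray and draw it out with the hooked rod

TASK

The pencil tray under the clear-topped desk riser is clamped and pushed in out of reach. Turn the red clamp knob anticlockwise until it is fully loose, then use the hooked rod to catch the orange eye on the tray's front under the ledge and draw the tray fully out to its stop. Leave the knob loose, unhook the rod and lay it flat on the desk well clear of the eye; do not touch the eye with the gripper, and leave the other things on the desk where they are.

Things in the scene. Friction and masses are not known exactly. Their poses are not given: they have to be found in the camera images.
- riser: Desk riser, fixed: 240 deep (x), 260 wide (y), 90 mm high; pale wood sides 12 mm thick and back, clear 8 mm top plate (underside at 82 mm) through which the tray is seen. Origin: centre of its underside, on the desk. Its -x side is the open front (open from y = -118 to 118 mm), ledge edge at x = -120 mm; the tray comes out along -x. A wooden arch stands on its top at the rear.
- tray (a joint): How far the white tray is drawn out along riser -x, m: 0 fully in, 0.12 fully out at its stop; it starts at 0 to 0.02. Tray 170 mm wide, up to 58 mm high; at 0 its front face is at riser x = -30 mm, 90 mm behind the ledge edge. With the clamp loose it slides with about 1.5 N of friction and stays where left; clamped, it resists about 20 N.
- pull_eye: Orange upright loop of 8 mm round bar on the tray's front, in the riser's x-z plane, entered sideways (along riser y). Origin: centre of its opening, 36 mm above the desk, at riser x = -48 mm minus the tray joint, y = 0; axes as the riser's. Opening 36 mm along x (tray face 18 mm behind the origin, axis of the front upright bar 22 mm before it) and 36 mm high (18 to 54 mm above the desk).
- clamp (a joint): Angle of the red clamp knob, rad: 0 fully tight, grows turning anticlockwise seen from above, 1.4 fully loose at its stop; starts at 0 to 0.25. Its cam grips the tray below about 0.65; loosening may carry the tray inwards up to 10 mm. It turns with about 0.1 to 0.2 N m and stays where left. At 0 the bar lies along the riser's y axis, at 1.4 nearly along its x axis.
- clamp_grip (a point): Centre of the knob's red bar, on its upright turning axis, 118 mm above the desk at riser x = -25, y = 94 mm; its axes turn with the knob, the bar lies along its own y. Bar 64 mm long, 14 mm thick, 26 mm high (105 to 131 mm above the desk; the riser's top is at 90 mm), on a round hub 30 mm across.
- hook_rod: Loose hooked rod lying on the desk, about 0.16 kg: dark wooden handle block 80 (x) by 24 (y) by 34 mm high, and a 10 mm steel rod from it along +x, its axis 8 mm above the underside, to a bend (16 mm ball) at x = 165 mm, where a 10 mm prong turns off square along +y and ends at y = 45 mm. Origin: centre of the handle's underside.
- hook_prong (a point): Middle of the hook's prong: at x = 165, y = 22, z = 8 mm in the rod's frame.
- pencil_cup: Bystander: white cup with pencils, 72 mm across, 130 mm high. Origin: centre of its underside.
- toy_arch: Bystander: dark wooden toy arch, 98 mm wide, 61 mm high, standing loose on the riser's top at the rear. Origin: centre of its underside.
- paperweight: Bystander: white stone-like paperweight, 74 mm across, 46 mm high. Origin: centre of its underside.
- ink_jar: Bystander: blue jar with black cap, 52 mm across, 75 mm high. Origin: centre of its underside.
Mind the look-alikes: they are no part of the job. What is shaped like the hook_rod but purple is not meant.

How it is judged (in metres and radians):
On the way, in this order (a step that is already met when the one before it is completed fails the run):
1. the clamp knob is turned anticlockwise to fully loose (within 0.25 rad of its stop) while the tray is still in (drawn out less than 40 mm) (value of joint clamp above 1.15 rad and value of joint tray below 0.04 m), for 0.2 s.
2. the hooked rod draws the eye: rod and eye in contact with the tray 50 mm or more out (contact force between hook_rod and pull_eye above 0.3 N and value of joint tray above 0.05 m), for 0.1 s.
At the end, for the whole second after the job is handed in: The tray is out to within 10 mm of its stop, the knob is still loose (above 1.1 rad), and the rod lies flat and at rest on the desk (underside within 8 mm of it, tilted less than 0.1 rad) with its prong more than 40 mm from the eye's centre (value of joint tray above 0.11 m and value of joint clamp above 1.1 rad and height (world z) of hook_rod below 0.008 m and angle between hook_rod's own z axis and vertical below 0.1 rad and linear speed of hook_rod below 0.02 m/s and horizontal distance between hook_prong and pull_eye above 0.04 m); the robot touches nothing.
It fails at once if a loose bystander (pencil cup, wooden arch, paperweight or ink jar) is moved more than 30 mm or tipped over (distance of any of pencil_cup, toy_arch, paperweight, ink_jar from where it was at the start of the episode above 0.03 m or angle between any of pencil_cup, toy_arch, paperweight, ink_jar's own z axis and vertical above 0.5 rad).
It fails at once if the fingers or the arm touch the pull eye with more than 1 N (it must be drawn with the hooked rod) (contact force between any of the fingers, the arm and pull_eye above 1 N).
It also fails if it takes over 64 s, if anything falls off the work surface, if the arm or the gripper's body presses on something with over 40 N, if the wrist force passes 120 N, or if a joint passes its speed limit or range.

ROBOT

A 6-joint arm with a two-finger parallel gripper is mounted at the origin on the work surface. World frame = base frame: x ahead of the robot, y to its left, z up, the work surface at z = 0. Lengths are in m, angles in degrees, forces in N, time in s.
With the tool pointing down it reaches from about 0.35 to 0.875 m from the base axis. Payload 4.2 kg.
Tool frame: the origin (TCP) lies at the very end of the fingers, on their centre line; the grasp point (between the pads) lies arm.pinch_z behind it (arm.pinch_z is the distance from the TCP to the grasp point, in m); z points along the fingers, y is the line along which they close (so a half turn about z gives the same grasp; the last joint's range is limited). The gripper opens to 85 mm and grips with 20 to 120 N. Pads are 22 mm wide; open, the fingers measure 114 mm over their backs; the gripper's body (76 mm by 85 mm) begins 54 mm behind the grasp point. The pads swing forward as they close: fully open they stand 13 mm farther back than shut.
Start: joints at [-60.413, 22.042, 0.453, 0, -68.411, -14.817], TCP at [0.159, -0.604, 0.231] pointing down, gripper open.
Joint ranges: [-179.83, 179.83], [-69.29, 118.12], [-61.27, 80.66], [-181.25, 117.63], [-171.15, -9.14], [-177.46, 177.46]. Speed limits (degrees/s): [159.86, 159.86, 180, 180, 180, 180].

INTERFACE

Orientations are given as [roll, pitch, yaw] about the fixed x, y, z axes, in that order (R = Rz(yaw) Ry(pitch) Rx(roll)).
In Python, from bench import arm, eyes gives the robot as it stands.
- The arm moves only by the tool move_arm, never from a script. Its argument "motion" is text: rows parted by semicolons, each of 7 numbers parted by spaces: the shift along the tool's x, y, z in m, then the turn, a rotation vector about the tool's x, y, z in degrees, then the opening, from 0 (shut) to 1 (fully open). In form: tx ty tz rx ry rz claw; .... A call has exactly 5 rows; each row is the pose to reach, as a shift and turn from the pose commanded when the call began, along the tool's axes at that moment; what a row does not reach only later rows make up. A row lasts 1/12 s, in which the tool goes at most 41.7 mm and 7.16 degrees, less where a joint would pass 70% of its speed; a pose out of reach is approached as far as the arm can. A call with a gripper value outside its range is refused whole. The fingers move at their own pace and stop on an object; "newtons" is the grip in N (left out, the last holds). Time passes only in rows, so rows that repeat a pose let the fingers close, or fill a call up. It gives the time, the measured TCP pose, the force, the opening and the grip force at its end, in the units of the state.
- arm.read_state(): the state, without advancing time (a new reading comes with each control period).
- eyes.camera(name): name is "side" or "top" or "wrist"; returns (picture, depth): 400x640x3 uint8, red, green, blue; 400x640 float32, m along the optical axis (not along the pixel's ray), 0 where there is no reading.
- eyes.get_calibration(name): a dict with "vfov" (degrees; the focal length in pixels is half the picture's height over the tangent of half this angle, whatever the lens; pixels are square), "cx", "cy" (the principal point, pixels), "origin" and "attitude" of the camera in the world; the wrist camera has in their place "tool_from_camera" (4x4, takes a point from camera to tool coordinates, whose origin is the TCP and whose axes are the flange's). Camera axes: x right, y down, z forward; pixel columns grow to the right and rows downward; lengths in m; the calibration is good to about 2 mm. The wrist camera is an equidistant fisheye: a pixel r from the principal point sees the ray r / f radians off the axis. A picture is of the moment at which its call begins: read the wrist's pose just before it. get_calibration takes no time and is no camera call.
- arm.job_done(): hands the job in; it is judged then, once.
The state is a dict: "clock": time; "joint_pos": joint angles; "joint_velocities": joint speeds; "joint_efforts": joint torques, N m; "ee_pos": TCP position; "eef_rot": TCP orientation; "contact_force": force on the tool from outside, world axes, zero at the start; "wrist_torque": the same for the moment, N m; "gripper_width": finger opening in m; "gripper_force": force on a finger pad.
Only numpy, scipy, OpenCV 4.12 (cv2) and the standard library are available. Lean on these libraries where they do the work, as an engineer would, in place of code of your own. Each camera call takes 0.05 s, during which the arm holds its last target. There are 200 camera calls.

## Working session

There is one attempt and no reset: what is moved stays moved. The work goes in short steps, Python scripts to look and compute and a tool call to move; the robot and the scene stay as the last step left them, time stands still between calls to the robot, and variables do not carry over. Pictures are saved under pics/ and viewed, at most 10 in all, crops included, and the job is handed in when it is done.

Besides the shell and the picture viewer there is one more tool, called after "Call:" as name(argument=value, ...) on one line, values as JSON. move_arm: Moves the arm, as the interface text tells. Its arguments: {"type":"object","properties":{"motion":{"type":"string"},"newtons":{"type":"number"}},"required":["motion"]}

```bash
mkdir -p pics
cat > h.py <<'E'
import numpy as np, cv2
from bench import arm, eyes
from scipy.spatial.transform import Rotation as R
def snap(n,f):
    p,d=eyes.camera(n); cv2.imwrite(f'pics/{f}.png',p[:,:,::-1]); np.save(f'pics/{f}.npy',d); return p,d
def cam(n):
    c=eyes.get_calibration(n); return c
E
python3 - <<'E'
from h import *
print(arm.pinch_z, arm.read_state())
for n in("top","side"): print(n,eyes.get_calibration(n)); snap(n,n+'0')
print(eyes.get_calibration("wrist"))
E
```

```text
0.0187 {'clock': 0.0, 'joint_pos': array([-6.04131263e+01,  2.20909080e+01,  3.78934702e-01, -2.96355288e-02,
       -6.84116291e+01, -1.48162607e+01]), 'joint_velocities': array([-0.05951378,  0.0886898 ,  0.02280574,  0.01699381,  0.00243605,
       -0.05502339]), 'joint_efforts': array([-2.77625850e-04, -3.92285728e+01,  1.88398200e+01,  4.18623358e+00,
       -4.66725411e-03, -9.69663176e-07]), 'ee_pos': array([ 0.1592083 , -0.60376721,  0.2302126 ]), 'eef_rot': array([ 1.79873464e+02, -4.99066532e-03, -1.65240315e+02]), 'contact_force': array([-0.48400505, -0.31875553, -0.22803068]), 'wrist_torque': array([0.00203153, 0.01786563, 0.00119519]), 'gripper_force': 0.0, 'gripper_width': 0.08516727284656932}
top {'vfov': 48.406049031957984, 'cx': 318.4836989610988, 'cy': 203.4668207854407, 'origin': array([0.2744221 , 0.00235336, 1.52075173]), 'attitude': array([-1.69383226e+02,  8.21114659e-02, -9.08646977e+01])}
side {'vfov': 49.08931925554148, 'cx': 314.87944003041156, 'cy': 188.16351193937805, 'origin': array([0.77855382, 0.83130217, 0.73293484]), 'attitude': array([-125.94294798,   -1.19062763,  166.74163866])}
{'vfov': 65.70646984690485, 'cx': 315.6478502081582, 'cy': 201.75670908524202, 'tool_from_camera': array([[-1.07412166e-03, -9.64433736e-01, -2.64322560e-01,
         6.64941230e-02],
       [ 9.99997426e-01, -5.07712827e-04, -2.21117532e-03,
         9.48004499e-05],
       [ 1.99833212e-03, -2.64324255e-01,  9.64431799e-01,
        -1.42701705e-01],
       [ 0.00000000e+00,  0.00000000e+00,  0.00000000e+00,
         1.00000000e+00]])}
```

View pics/top0.png

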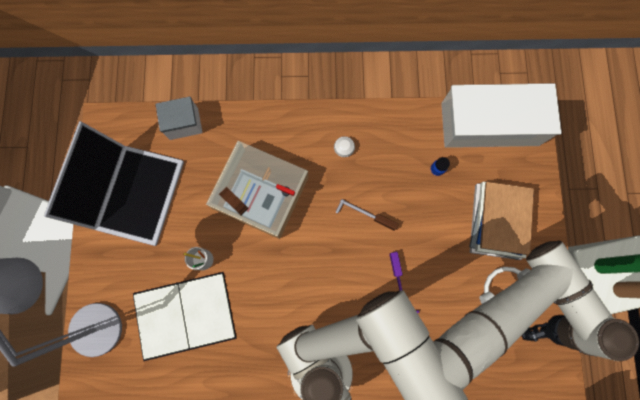

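View pics/side0.png

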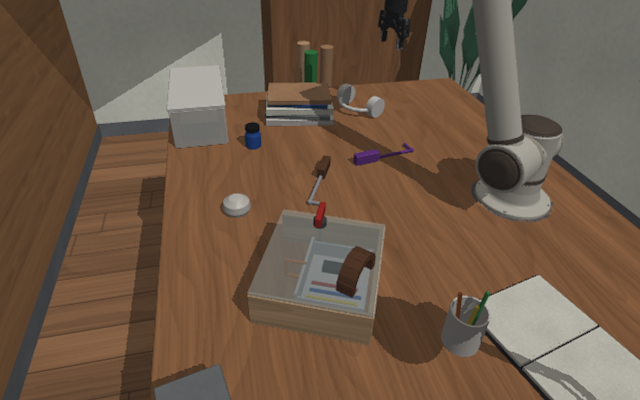

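The top view shows the riser at about (208–308, 143–237), its front facing right and down, with the red knob at (285,190). The hook rod has its handle at (385,222) and its bend at (342,202). The purple decoy is at (398,265). I'll enlarge this area.

```bash
cat >> h.py <<'E'
def pt(n,u,v,z=None,depth=None):
    c=cam(n); f=200/np.tan(np.radians(c['vfov']/2))
    r=R.from_euler('xyz',c['attitude'],degrees=True).apply([(u-c['cx'])/f,(v-c['cy'])/f,1])
    o=np.array(c['origin'])
    return o+r*((z-o[2])/r[2] if depth is None else depth)
def proj(n,P):
    c=cam(n); f=200/np.tan(np.radians(c['vfov']/2))
    q=R.from_euler('xyz',c['attitude'],degrees=True).inv().apply(np.array(P)-c['origin'])
    return np.c_[c['cx']+f*q[:,0]/q[:,2],c['cy']+f*q[:,1]/q[:,2]]
E
python3 - <<'E'
from h import *
p=cv2.imread('pics/top0.png')[130:270,195:415]
cv2.imwrite('pics/top0c.png',cv2.resize(p,None,fx=3.6,fy=3.6,interpolation=cv2.INTER_CUBIC))
d=np.load('pics/top0.npy')
for u,v in((345,147),(285,190),(440,100),(350,250),(385,222)): print(u,v,pt('top',u,v,depth=d[v,u]),pt('top',u,v,0))
E
```

```text
345 147 [ 0.74838814 -0.09438232  0.04436563] [ 0.7626309  -0.09728925  0.        ]
285 190 [0.57929511 0.10639786 0.13583878] [0.60919849 0.11660303 0.        ]
440 100 [ 0.93589383 -0.44756195 -0.001528  ] [ 0.93522987 -0.44711034  0.        ]
350 250 [ 0.39691875 -0.10524309 -0.00638212] [ 0.39640681 -0.10479342  0.        ]
385 222 [ 0.48585959 -0.22282345  0.03556129] [ 0.49092223 -0.22821507  0.        ]
```

View pics/top0c.png

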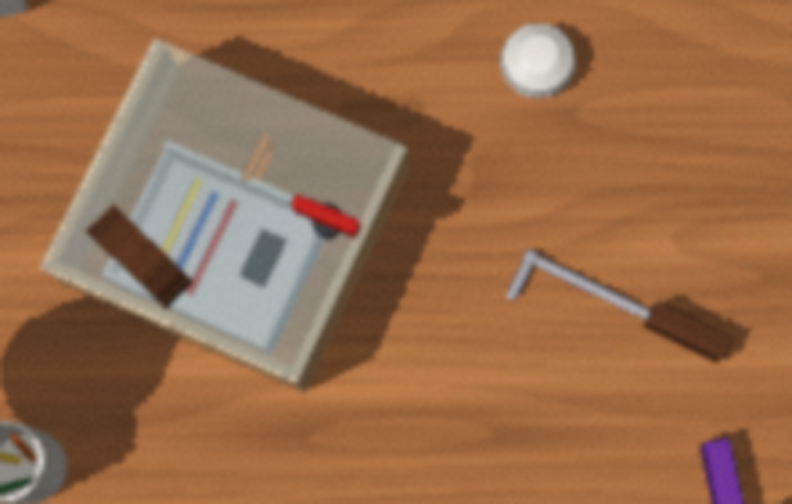

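The enlarged crop shows the open front is the upper-right edge, from (155,40) to (405,150), facing away from the robot. The orange eye is near (258,158) and the red bar runs from (295,203) to (358,230). The rod's bend is at (530,255), its prong tip at (512,297) and its handle centre at (695,328). Next I'll fit the poses.

Run:
```python
from h import *
from scipy.optimize import least_squares
full=lambda a: np.array(a)/3.6+np.array([195,130])-.36
def fit(M,px,x0,z=0):
    M=np.array(M,float); px=full(px)
    def P(x):
        r=R.from_euler('z',x[2]).apply(M); return r+[x[0],x[1],0]
    s=least_squares(lambda x:(proj('top',P(x))-px).ravel(),x0)
    print(np.r_[s.x[:2],np.degrees(s.x[2])],'res px',np.round(s.fun,1)); return s.x
r=fit([[-.12,-.13,.09],[-.12,.13,.09],[.12,.13,.09],[.12,-.13,.09]],[(155,40),(405,150),(300,385),(45,265)],[.6,.15,2.7])
def toW(r,p): return R.from_euler('z',r[2]).apply(p)+[r[0],r[1],0]
print('clamp',toW(r,[-.025,.094,.118]),'eye0',toW(r,[-.048,0,.036]),'eyeEnd',toW(r,[-.168,0,.036]))
a=[pt('top',*full(p),.131) for p in((294,203),(358,231))]
d=a[1]-a[0]; print('bar centre',(a[0]+a[1])/2,'len',np.linalg.norm(d),'az',np.degrees(np.arctan2(d[1],d[0])),'riser y az',np.degrees(r[2])+90)
e=pt('top',*full((258,158)),.054); print('eye seen, riser',R.from_euler('z',-r[2]).apply(e-[r[0],r[1],0]))
# rod: bend ball top, prong tip, rod leaving handle
fit([[.165,0,.008],[.165,.045,.008],[.04,0,.008]],[(531,256),(512,298),(648,313)],[.49,-.21,1.15])
dd=np.load('pics/top0.npy'); p=cv2.imread('pics/top0.png').astype(int)
# handle: points 25..40 mm high near
Q=np.array([pt('top',u,v,depth=dd[v,u]) for v in range(205,235) for u in range(368,405)]); Q=Q[(Q[:,2]>.022)&(Q[:,2]<.045)]
c=Q.mean(0); w,V=np.linalg.eigh(np.cov(Q[:,:2].T)); print('handle',c,len(Q),np.degrees(np.arctan2(V[1,1],V[0,1])),np.sqrt(12*w))
K=np.array([pt('top',u,v,depth=dd[v,u]) for v in range(170,205) for u in range(260,305)]);i=K[:,2]>.115;K=K[i]
c=K.mean(0); w,V=np.linalg.eigh(np.cov(K[:,:2].T)); print('knob',c,len(K),np.degrees(np.arctan2(V[1,1],V[0,1])),np.sqrt(12*w))
```

```text
[  0.59956056   0.20053311 155.03096045] res px [ 0.3 -0.6  1.3 -0.5 -0.2  0.  -1.3  1. ]
clamp [0.58254389 0.10476552 0.118     ] eye0 [0.64307429 0.18027095 0.036     ] eyeEnd [0.75185861 0.12961553 0.036     ]
bar centre [0.58064169 0.10618362 0.131     ] len 0.06259136365609023 az -114.8630603020456 riser y az 245.03096045217896
eye seen, riser [-0.06112119 -0.00137763  0.054     ]
[ 0.49087701 -0.22883121 62.90987072] res px [ 0.   0.1 -0.3 -0.1  0.3  0. ]
handle [ 0.48801405 -0.22664744  0.03319617] 178 62.26932986101363 [0.02506688 0.07976176]
knob [0.55403408 0.09683136 0.2581472 ] 108 -160.37364510475388 [0.0455283  0.33106221]
```

```bash
cat >> h.py <<'E'
def plan(x,y,z,yaw,claw,p0=None,y0=None,n=None):
    s=arm.read_state(); p0=np.array(s['ee_pos'] if p0 is None else p0); y0=s['eef_rot'][2] if y0 is None else y0
    t=np.array([x,y,z]); dy=yaw-y0
    n=n or int(np.ceil(max(np.linalg.norm(t-p0)/.0405,abs(dy)/7,1)/5)*5)
    for g in range(0,n,5):
        b=p0+(t-p0)*g/n; yb=np.radians(y0+dy*g/n); c,si=np.cos(yb),np.sin(yb); rows=[]
        for k in range(1,6):
            d=(t-p0)*k/n
            rows.append('%.3f %.3f %.3f 0 0 %.1f %g'%(c*d[0]+si*d[1],si*d[0]-c*d[1],-d[2],-dy*k/n,claw))
        print('; '.join(rows))
    return t,yaw
E
python3 -c "
from h import *
a=plan(.581,.1055,.16,-115,.6)
plan(.581,.1055,.104,-115,.6,*a)"
```

```text
-0.024 0.023 0.003 0 0 -2.0 0.6; -0.047 0.046 0.006 0 0 -4.0 0.6; -0.071 0.069 0.008 0 0 -6.0 0.6; -0.094 0.093 0.011 0 0 -8.0 0.6; -0.118 0.116 0.014 0 0 -10.0 0.6
-0.027 0.019 0.003 0 0 -2.0 0.6; -0.054 0.037 0.006 0 0 -4.0 0.6; -0.082 0.056 0.008 0 0 -6.0 0.6; -0.109 0.075 0.011 0 0 -8.0 0.6; -0.136 0.093 0.014 0 0 -10.0 0.6
-0.030 0.014 0.003 0 0 -2.0 0.6; -0.060 0.027 0.006 0 0 -4.0 0.6; -0.090 0.041 0.008 0 0 -6.0 0.6; -0.120 0.055 0.011 0 0 -8.0 0.6; -0.150 0.068 0.014 0 0 -10.0 0.6
-0.032 0.008 0.003 0 0 -2.0 0.6; -0.064 0.016 0.006 0 0 -4.0 0.6; -0.096 0.025 0.008 0 0 -6.0 0.6; -0.128 0.033 0.011 0 0 -8.0 0.6; -0.160 0.041 0.014 0 0 -10.0 0.6
-0.033 0.002 0.003 0 0 -2.0 0.6; -0.066 0.005 0.006 0 0 -4.0 0.6; -0.099 0.007 0.008 0 0 -6.0 0.6; -0.132 0.010 0.011 0 0 -8.0 0.6; -0.165 0.012 0.014 0 0 -10.0 0.6
-0.000 0.000 0.011 0 0 0.0 0.6; -0.000 0.000 0.022 0 0 0.0 0.6; -0.000 0.000 0.034 0 0 0.0 0.6; -0.000 0.000 0.045 0 0 0.0 0.6; -0.000 0.000 0.056 0 0 0.0 0.6
```

Call:
move_arm(motion="-0.024 0.023 0.003 0 0 -2 0.6; -0.047 0.046 0.006 0 0 -4 0.6; -0.071 0.069 0.008 0 0 -6 0.6; -0.094 0.093 0.011 0 0 -8 0.6; -0.118 0.116 0.014 0 0 -10 0.6")

```text
clock: 0.52
ee_pos: [0.244, -0.4604, 0.2167]
eef_rot: [179.9, -0.0, -155.2]
contact_force: [1.1, 0.4, -0.0]
gripper_width: 0.0511
gripper_force: 0.0
```

Call:
move_arm(motion="-0.027 0.019 0.003 0 0 -2 0.6; -0.054 0.037 0.006 0 0 -4 0.6; -0.082 0.056 0.008 0 0 -6 0.6; -0.109 0.075 0.011 0 0 -8 0.6; -0.136 0.093 0.014 0 0 -10 0.6")

```text
clock: 0.93
ee_pos: [0.3286, -0.319, 0.203]
eef_rot: [180.0, -0.0, -145.1]
contact_force: [0.8, 0.9, 0.6]
gripper_width: 0.0513
gripper_force: 0.0
```

Call:
move_arm(motion="-0.030 0.014 0.003 0 0 -2 0.6; -0.060 0.027 0.006 0 0 -4 0.6; -0.090 0.041 0.008 0 0 -6 0.6; -0.120 0.055 0.011 0 0 -8 0.6; -0.150 0.068 0.014 0 0 -10 0.6")

```text
clock: 1.35
ee_pos: [0.413, -0.1776, 0.1891]
eef_rot: [180.0, 0.0, -135.1]
contact_force: [1.4, -0.4, 0.2]
gripper_width: 0.0512
gripper_force: 0.0
```

Call:
move_arm(motion="-0.032 0.008 0.003 0 0 -2 0.6; -0.064 0.016 0.006 0 0 -4 0.6; -0.096 0.025 0.008 0 0 -6 0.6; -0.128 0.033 0.011 0 0 -8 0.6; -0.160 0.041 0.014 0 0 -10 0.6")

```text
clock: 1.77
ee_pos: [0.4978, -0.0358, 0.175]
eef_rot: [180.0, -0.0, -125.1]
contact_force: [-0.0, -0.6, 0.5]
gripper_width: 0.0514
gripper_force: 0.0
```

Call:
move_arm(motion="-0.033 0.002 0.003 0 0 -2 0.6; -0.066 0.005 0.006 0 0 -4 0.6; -0.099 0.007 0.008 0 0 -6 0.6; -0.132 0.010 0.011 0 0 -8 0.6; -0.165 0.012 0.014 0 0 -10.2 0.6")

```text
clock: 2.18
ee_pos: [0.5832, 0.1058, 0.1608]
eef_rot: [180.0, -0.0, -114.9]
contact_force: [0.1, -0.5, 0.3]
gripper_width: 0.0515
gripper_force: 0.0
```

```bash
cat >> h.py <<'E'
def wpt(u,v,z,s):
    c=eyes.get_calibration('wrist'); f=200/np.tan(np.radians(c['vfov']/2)); T=np.array(c['tool_from_camera'])
    d=np.array([u-c['cx'],v-c['cy']]); r=np.linalg.norm(d); th=r/f
    ray=np.r_[d/max(r,1e-9)*np.sin(th),np.cos(th)]
    Rt=R.from_euler('xyz',s['eef_rot'],degrees=True)
    o=Rt.apply(T[:3,3])+s['ee_pos']; w=Rt.apply(T[:3,:3]@ray)
    return o+w*(z-o[2])/w[2]
E
python3 - <<'E'
from h import *
s=arm.read_state(); p,d=snap('wrist','w1'); import json
json.dump({k:list(s[k]) for k in('ee_pos','eef_rot')},open('pics/w1.json','w'))
m=(p[:,:,0]>140)&(p[:,:,1]<70)&(p[:,:,2]<70)
v,u=np.nonzero(m); print(len(u),u.min(),u.max(),v.min(),v.max())
E
```

```text
1329 303 324 203 279
```

View pics/w1.png

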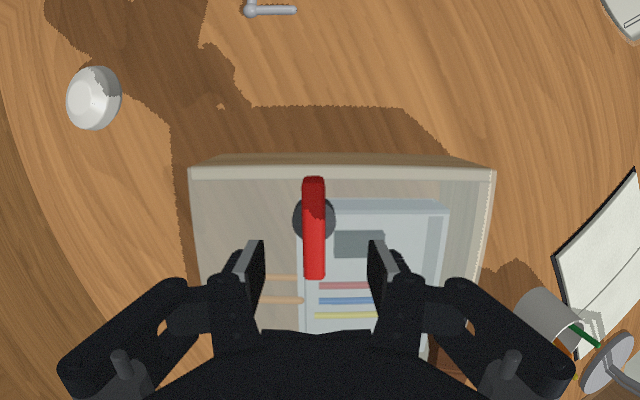

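The wrist view shows the red bar from (313,178) to (315,280), centred between the fingers and aligned with them.

Run:
```python
from h import *; import json
s={k:np.array(v) for k,v in json.load(open('pics/w1.json')).items()}
a,b=wpt(313,178,.131,s),wpt(315,280,.131,s); d=a-b
print(a,b,(a+b)/2,np.linalg.norm(d),np.degrees(np.arctan2(d[1],d[0])))
```

```text
[0.57073656 0.07462461 0.131     ] [0.59734045 0.13432484 0.131     ] [0.5840385  0.10447473 0.131     ] 0.06535965988323886 -114.01892578153837
```

Call:
move_arm(motion="0 0 0.012 0 0 0 0.6; 0 0 0.024 0 0 0 0.6; 0 0 0.036 0 0 0 0.6; 0 0 0.048 0 0 0 0.6; 0 0 0.056 0 0 0 0.6")

```text
clock: 2.65
ee_pos: [0.582, 0.1039, 0.1036]
eef_rot: [179.9, -0.1, -115.1]
contact_force: [-0.7, -1.2, 0.7]
gripper_width: 0.0515
gripper_force: 0.0
```

Call:
move_arm(motion="0 0 0 0 0 0 0; 0 0 0 0 0 0 0; 0 0 0 0 0 0 0; 0 0 0 0 0 0 0; 0 0 0 0 0 0 0", newtons=40)

```text
clock: 3.07
ee_pos: [0.584, 0.1043, 0.1068]
eef_rot: [-179.9, 0.1, -115.0]
contact_force: [1.9, -1.7, 4.2]
gripper_width: 0.0132
gripper_force: 41.2
```

Call:
move_arm(motion="0 0 0 0 0 -6 0; 0 0 0 0 0 -12 0; 0 0 0 0 0 -18 0; 0 0 0 0 0 -24 0; 0 0 0 0 0 -30 0")

```text
clock: 3.48
ee_pos: [0.5851, 0.1041, 0.1067]
eef_rot: [-179.7, 0.0, -84.7]
contact_force: [5.8, -3.3, 0.8]
gripper_width: 0.0132
gripper_force: 40.8
```

Call:
move_arm(motion="0 0 0 0 0 -6 0; 0 0 0 0 0 -12 0; 0 0 0 0 0 -18 0; 0 0 0 0 0 -24 0; 0 0 0 0 0 -30 0")

```text
clock: 3.9
ee_pos: [0.5861, 0.1045, 0.1067]
eef_rot: [-179.6, -0.2, -54.7]
contact_force: [7.6, -2.6, -1.4]
gripper_width: 0.0131
gripper_force: 40.6
```

Call:
move_arm(motion="0 0 0 0 0 -6 0; 0 0 0 0 0 -12 0; 0 0 0 0 0 -18 0; 0 0 0 0 0 -18 0; 0 0 0 0 0 -18 0")

```text
clock: 4.32
ee_pos: [0.5866, 0.1049, 0.1068]
eef_rot: [-179.6, -0.3, -37.0]
contact_force: [8.9, -1.7, -1.3]
gripper_width: 0.0129
gripper_force: 40.6
```

Call:
move_arm(motion="0 0 0 0 0 0 0.6; 0 0 0 0 0 0 0.6; 0 0 0 0 0 0 0.6; 0 0 -0.04 0 0 0 0.6; 0 0 -0.08 0 0 0 0.6")

```text
clock: 4.73
ee_pos: [0.5805, 0.1035, 0.1833]
eef_rot: [179.6, 0.3, -37.0]
contact_force: [2.0, 0.3, 1.0]
gripper_width: 0.0514
gripper_force: 0.0
```

```bash
python3 -c "
from h import *
plan(.490,-.228,.16,-117.4,.6)"
```

```text
0.008 0.021 0.002 0 0 5.4 0.6; 0.017 0.043 0.003 0 0 10.7 0.6; 0.025 0.064 0.005 0 0 16.1 0.6; 0.034 0.085 0.006 0 0 21.4 0.6; 0.042 0.106 0.008 0 0 26.8 0.6
0.017 0.015 0.002 0 0 5.4 0.6; 0.034 0.030 0.003 0 0 10.7 0.6; 0.052 0.045 0.005 0 0 16.1 0.6; 0.069 0.061 0.006 0 0 21.4 0.6; 0.086 0.076 0.008 0 0 26.8 0.6
0.022 0.006 0.002 0 0 5.4 0.6; 0.044 0.012 0.003 0 0 10.7 0.6; 0.066 0.017 0.005 0 0 16.1 0.6; 0.089 0.023 0.006 0 0 21.4 0.6; 0.111 0.029 0.008 0 0 26.8 0.6
```

Call:
move_arm(motion="0.008 0.021 0.002 0 0 5.4 0.6; 0.017 0.043 0.003 0 0 10.7 0.6; 0.025 0.064 0.005 0 0 16.1 0.6; 0.034 0.085 0.006 0 0 21.4 0.6; 0.042 0.106 0.008 0 0 26.8 0.6")

```text
clock: 5.15
ee_pos: [0.5516, -0.0065, 0.1773]
eef_rot: [180.0, 0.0, -64.1]
contact_force: [1.0, -0.3, 0.3]
gripper_width: 0.0513
gripper_force: 0.0
```

Call:
move_arm(motion="0.017 0.015 0.002 0 0 5.4 0.6; 0.034 0.030 0.003 0 0 10.7 0.6; 0.052 0.045 0.005 0 0 16.1 0.6; 0.069 0.061 0.006 0 0 21.4 0.6; 0.086 0.076 0.008 0 0 26.8 0.6")

```text
clock: 5.57
ee_pos: [0.5212, -0.1172, 0.1692]
eef_rot: [179.9, 0.0, -90.9]
contact_force: [-0.5, -0.3, -0.2]
gripper_width: 0.051
gripper_force: 0.0
```

Call:
move_arm(motion="0.022 0.006 0.002 0 0 5.4 0.6; 0.044 0.012 0.003 0 0 10.7 0.6; 0.066 0.017 0.005 0 0 16.1 0.6; 0.089 0.023 0.006 0 0 21.4 0.6; 0.111 0.029 0.008 0 0 26.8 0.6")

```text
clock: 5.98
ee_pos: [0.4912, -0.2278, 0.1612]
eef_rot: [180.0, 0.0, -117.7]
contact_force: [0.5, 0.1, -0.6]
gripper_width: 0.0512
gripper_force: 0.0
```

Run:
```python
from h import *; import json
s=arm.read_state(); print(s['ee_pos'],s['eef_rot']); p,d=snap('wrist','w2')
json.dump({k:list(s[k]) for k in('ee_pos','eef_rot')},open('pics/w2.json','w'))
t,_=snap('top','top2')
a=cv2.resize(cv2.imread('pics/top2.png')[135:245,200:320],None,fx=3.6,fy=3.6,interpolation=cv2.INTER_CUBIC)
w=cv2.imread('pics/w2.png')
c=np.zeros((600,800,3),np.uint8); c[:396,:432]=a
cv2.imwrite('pics/t2.png',a)
```

```text
[ 0.49119562 -0.22777139  0.16118571] [ 1.79950455e+02  7.62183739e-03 -1.17692154e+02]
```

View pics/w2.png

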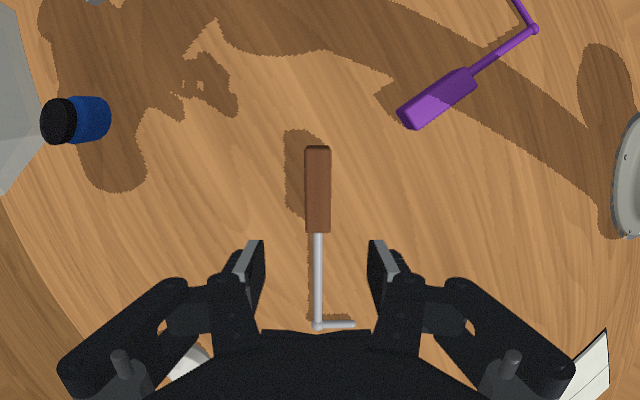

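View pics/t2.png

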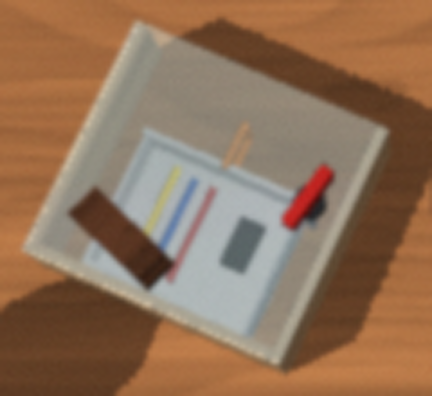

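The wrist view shows the handle between the fingers, (305–331, 147–233), and the prong at (350,324). The enlarged top view shows the knob turned about 79°, with the eye near (237,145).

Run:
```python
from h import *; import json
s={k:np.array(v) for k,v in json.load(open('pics/w2.json')).items()}
a,b=wpt(318,148,.034,s),wpt(317.5,233,.034,s); d=b-a
print(a,b,(a+b)/2,np.linalg.norm(d),np.degrees(np.arctan2(d[1],d[0])))
B,T=wpt(317,326,.008,s),wpt(354,324,.008,s);print('bend',B,'tip',T,np.degrees(np.arctan2(*(B-a)[[1,0]])))
p=cv2.imread('pics/top2.png')[160:190,250:280]; s1=cv2.imread('pics/side0.png')[200:350,240:400]
cv2.imwrite('pics/z.png',np.hstack([cv2.resize(p,(390,390),interpolation=cv2.INTER_CUBIC),cv2.resize(s1,(400,390),interpolation=cv2.INTER_CUBIC)]))
```

```text
[ 0.47052408 -0.26379305  0.034     ] [ 0.50744958 -0.19431259  0.034     ] [ 0.48898683 -0.22905282  0.034     ] 0.07868307859661716 62.01152469602603
bend [ 0.56780258 -0.07997497  0.008     ] tip [ 0.52795485 -0.0614907   0.008     ] 62.111727209743805
```

View pics/z.png

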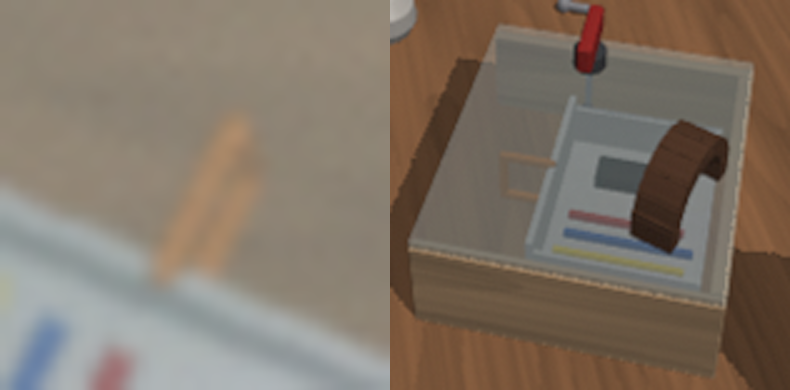

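Run:
```python
from h import *
r=np.array([.59956,.20053,0]); Ri=R.from_euler('z',-155.03,degrees=True)
for n,u,v,z in(('top',268.2,169,.06),('side',286,258.5,.06),('side',287,274,.014)): print(n,Ri.apply(pt(n,u,v,z)-r))
a=plan(.5002,-.2085,.008,-117.7,.6);
```

```text
top [-0.07692663 -0.00099212  0.06      ]
side [-0.07885015 -0.00080244  0.06      ]
side [-0.07709618 -0.0020776   0.014     ]
-0.005 0.000 0.031 0 0 -0.0 0.6; -0.009 0.000 0.061 0 0 -0.0 0.6; -0.014 0.000 0.092 0 0 -0.0 0.6; -0.018 0.001 0.122 0 0 -0.0 0.6; -0.023 0.001 0.153 0 0 -0.0 0.6
```

The two cameras agree: the eye's front bar is at riser x ≈ -0.074, y ≈ -0.001. Grasping the rod now.

Call:
move_arm(motion="-0.005 0 0.031 0 0 0 0.6; -0.009 0 0.061 0 0 0 0.6; -0.014 0 0.092 0 0 0 0.6; -0.018 0.001 0.122 0 0 0 0.6; -0.023 0.001 0.153 0 0 0 0.6")

```text
clock: 6.5
ee_pos: [0.5017, -0.2053, 0.0074]
eef_rot: [-180.0, 0.0, -117.3]
contact_force: [-0.2, -0.8, -0.8]
gripper_width: 0.0509
gripper_force: 0.0
```

Call:
move_arm(motion="0 0 0 0 0 0 0; 0 0 0 0 0 0 0; 0 0 0 0 0 0 0; 0 0 0 0 0 0 0; 0 0 0 0 0 0 0", newtons=60)

```text
clock: 6.92
ee_pos: [0.5028, -0.2063, 0.0102]
eef_rot: [-179.8, 0.1, -117.4]
contact_force: [0.3, -0.3, -1.1]
gripper_width: 0.0229
gripper_force: 63.1
```

Call:
move_arm(motion="0 0 -0.03 0 0 0 0; 0 0 -0.06 0 0 0 0; 0 0 -0.09 0 0 0 0; 0 0 -0.12 0 0 0 0; 0 0 -0.15 0 0 0 0")

```text
clock: 7.33
ee_pos: [0.5015, -0.2063, 0.1612]
eef_rot: [-179.9, 0.1, -117.5]
contact_force: [-0.3, -0.5, -2.8]
gripper_width: 0.0232
gripper_force: 63.1
```

```bash
cat >> h.py <<'E'
RC=np.array([.59956,.20053,0]); RR=R.from_euler('z',155.03,degrees=True)
def grip(bar,az,s,c,L=.143):   # bar axis in riser xy, rod azimuth, bar at s along the prong, c behind -> TCP xy
    a=np.radians(az); e=np.array([np.cos(a),np.sin(a),0]); q=np.array([-e[1],e[0],0])
    b=RR.apply([bar[0],bar[1],0])+RC
    return (b+c*e-s*q-L*e)[:2]
E
python3 - <<'E'
from h import *
s=arm.read_state(); print(s['ee_pos'],s['eef_rot'][2])
for nm,b,sv,c in(('pre',-.074,-.085,.016),('in',-.074,.024,.016),('touch',-.074,.024,.009),('end',-.192,.024,.009)):
    g=grip((b,-.001),110,sv,c); print(nm,g,np.hypot(*g))
g=grip((-.074,-.001),110,-.085,.016)
plan(*g,.16,-70,0)
E
```

```text
[ 0.5014641  -0.20626628  0.16120423] -117.45110356476563
pre [0.63062797 0.02178522] 0.631004147211889
in [0.73305447 0.05906542] 0.7354301971147071
touch [0.73544861 0.05248757] 0.7373191979120409
end [0.84241902 0.00267462] 0.842423269090871
-0.026 -0.001 0.000 0 0 -4.7 0; -0.052 -0.002 0.000 0 0 -9.5 0; -0.079 -0.003 0.000 0 0 -14.2 0; -0.105 -0.004 0.000 0 0 -19.0 0; -0.131 -0.005 0.001 0 0 -23.7 0
-0.024 -0.011 0.000 0 0 -4.7 0; -0.047 -0.023 0.000 0 0 -9.5 0; -0.071 -0.034 0.000 0 0 -14.2 0; -0.094 -0.046 0.000 0 0 -19.0 0; -0.118 -0.057 0.001 0 0 -23.7 0
```

Run:
```python
from h import *
g=grip((-.074,-.001),110,.134,.016); print(g)
a=plan(*g,.16,-70,0)
plan(*g,.038,-70,0,*a)
```

```text
[0.83642065 0.09668763]
-0.028 -0.011 0.000 0 0 -3.2 0; -0.056 -0.021 0.000 0 0 -6.3 0; -0.085 -0.032 0.000 0 0 -9.5 0; -0.113 -0.042 0.000 0 0 -12.7 0; -0.141 -0.053 0.000 0 0 -15.8 0
-0.024 -0.018 0.000 0 0 -3.2 0; -0.049 -0.036 0.000 0 0 -6.3 0; -0.073 -0.053 0.000 0 0 -9.5 0; -0.097 -0.071 0.000 0 0 -12.7 0; -0.121 -0.089 0.000 0 0 -15.8 0
-0.019 -0.024 0.000 0 0 -3.2 0; -0.037 -0.047 0.000 0 0 -6.3 0; -0.056 -0.071 0.000 0 0 -9.5 0; -0.074 -0.095 0.000 0 0 -12.7 0; -0.093 -0.119 0.000 0 0 -15.8 0
0.000 -0.000 0.024 0 0 0.0 0; 0.000 -0.000 0.049 0 0 0.0 0; 0.000 -0.000 0.073 0 0 0.0 0; 0.000 -0.000 0.098 0 0 0.0 0; 0.000 -0.000 0.122 0 0 0.0 0
```

Call:
move_arm(motion="-0.028 -0.011 0 0 0 -3.2 0; -0.056 -0.021 0 0 0 -6.3 0; -0.085 -0.032 0 0 0 -9.5 0; -0.113 -0.042 0 0 0 -12.7 0; -0.141 -0.053 0 0 0 -15.8 0")

```text
clock: 7.75
ee_pos: [0.6144, -0.1045, 0.16]
eef_rot: [-179.9, 0.1, -101.5]
contact_force: [0.7, -0.2, -1.7]
gripper_width: 0.0231
gripper_force: 63.3
```

Call:
move_arm(motion="-0.024 -0.018 0 0 0 -3.2 0; -0.049 -0.036 0 0 0 -6.3 0; -0.073 -0.053 0 0 0 -9.5 0; -0.097 -0.071 0 0 0 -12.7 0; -0.121 -0.089 0 0 0 -15.8 0")

```text
clock: 8.17
ee_pos: [0.7261, -0.0039, 0.1597]
eef_rot: [-179.9, 0.0, -85.7]
contact_force: [0.9, -0.7, -1.3]
gripper_width: 0.0231
gripper_force: 63.3
```

Call:
move_arm(motion="-0.019 -0.024 0 0 0 -3.2 0; -0.037 -0.047 0 0 0 -6.3 0; -0.056 -0.071 0 0 0 -9.5 0; -0.074 -0.095 0 0 0 -12.7 0; -0.093 -0.119 0 0 0 -15.8 0")

```text
clock: 8.58
ee_pos: [0.8379, 0.0972, 0.1598]
eef_rot: [-179.9, 0.0, -69.9]
contact_force: [1.1, 0.1, -1.3]
gripper_width: 0.0229
gripper_force: 63.3
```

Call:
move_arm(motion="0 0 0.02 0 0 0 0; 0 0 0.04 0 0 0 0; 0 0 0.06 0 0 0 0; 0 0 0.08 0 0 0 0; 0 0 0.1 0 0 0 0")

```text
clock: 9.0
ee_pos: [0.8372, 0.0965, 0.0585]
eef_rot: [-180.0, 0.0, -70.0]
contact_force: [0.2, 0.1, -1.3]
gripper_width: 0.0224
gripper_force: 63.4
```

Run:
```python
from h import *
s=arm.read_state(); print(s['ee_pos'],s['eef_rot'])
snap('side','s3'); snap('top','t3')
a=cv2.imread('pics/s3.png')[90:350,150:400]; b=cv2.imread('pics/t3.png')[90:250,200:400]
cv2.imwrite('pics/z3.png',np.hstack([cv2.resize(a,(375,390),interpolation=cv2.INTER_CUBIC),cv2.resize(b,(425,390),interpolation=cv2.INTER_CUBIC)]))
```

```text
[0.83718305 0.09645681 0.05847186] [-1.79950482e+02  2.16244137e-02 -7.00436451e+01]
```

View pics/z3.png

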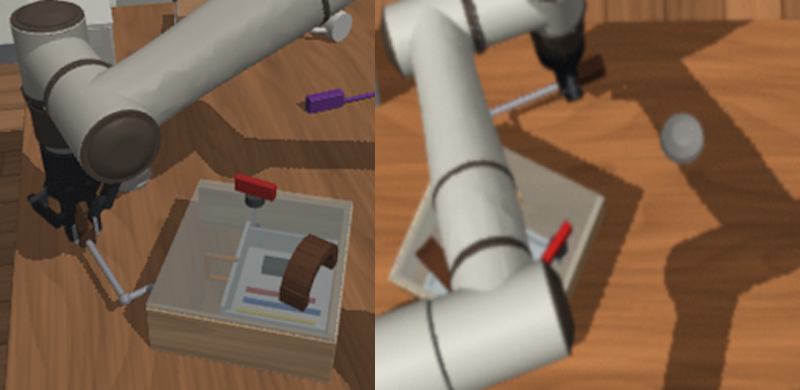

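The side view shows the bend in front of the open edge at zoom pixel (125,298), with the prong pointing towards the opening. I'll check where it is.

Run:
```python
from h import *
s=arm.read_state(); g=s['ee_pos']; a=np.radians(s['eef_rot'][2]+180); e=np.array([np.cos(a),np.sin(a)]); q=np.array([-e[1],e[0]])
B=np.r_[g[:2]+.143*e,.0565]; T=np.r_[B[:2]+.045*q,.0565]
print('expected',B,T,proj('side',[B,T]))
print('seen bend',pt('side',233.3,288.7,.0565))
c=grip((-.074,-.001),110,.024,.016); 
print(RR.inv().apply(B-RC),RR.inv().apply(T-RC))
plan(*g[:2],.038,-70,0,n=5)
plan(*c,.038,-70,0,[g[0],g[1],.038],-70,n=10)
cv2.imwrite('pics/z4.png',cv2.resize(cv2.imread('pics/s3.png')[235:310,200:300],(800,600),interpolation=cv2.INTER_CUBIC))
```

```text
expected [0.78559649 0.23043142 0.0565    ] [0.74328609 0.21510725 0.0565    ] [[234.75836221 290.52928564]
 [255.17674825 281.36183522]]
seen bend [0.78801906 0.22511097 0.0565    ]
[-0.15602477 -0.10564063  0.0565    ] [-0.12413817 -0.07388776  0.0565    ]
0.000 -0.000 0.003 0 0 -0.0 0; 0.000 -0.000 0.006 0 0 -0.0 0; 0.000 -0.000 0.009 0 0 -0.1 0; 0.000 -0.000 0.012 0 0 -0.1 0; 0.000 -0.000 0.016 0 0 -0.1 0
0.000 0.011 -0.000 0 0 0.0 0; 0.000 0.022 -0.000 0 0 0.0 0; 0.000 0.032 -0.000 0 0 0.0 0; 0.000 0.043 -0.000 0 0 0.0 0; 0.000 0.054 -0.000 0 0 0.0 0
0.000 0.011 -0.000 0 0 0.0 0; 0.000 0.022 -0.000 0 0 0.0 0; 0.000 0.032 -0.000 0 0 0.0 0; 0.000 0.043 -0.000 0 0 0.0 0; 0.000 0.054 -0.000 0 0 0.0 0
```

View pics/z4.png

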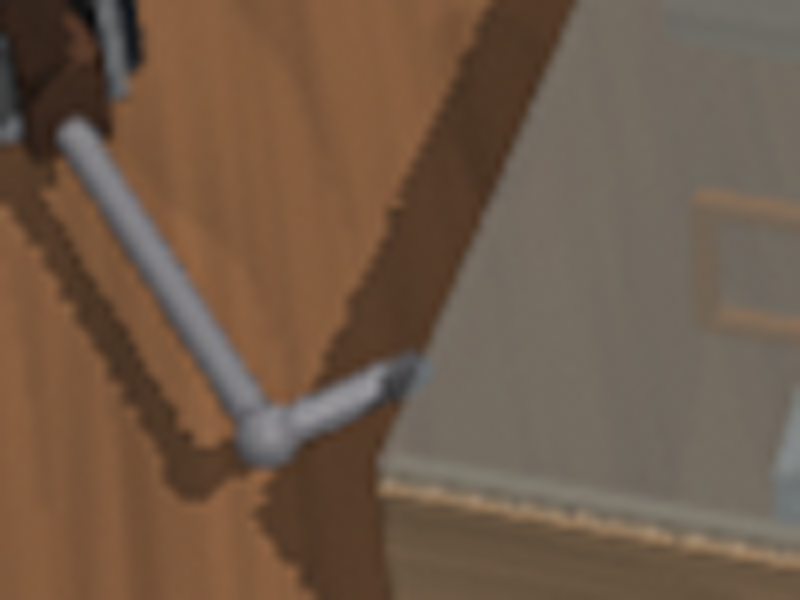

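Only about 2 px from the prediction. I'll lower 20 mm, then insert along the prong (tool +y), biased 4 mm deeper.

Call:
move_arm(motion="-0.001 0 0.005 0 0 0 0; -0.002 0 0.01 0 0 0 0; -0.003 0 0.015 0 0 0 0; -0.004 0 0.02 0 0 0 0; -0.004 0 0.02 0 0 0 0")

```text
clock: 9.52
ee_pos: [0.8353, 0.1006, 0.0375]
eef_rot: [179.9, 0.0, -70.0]
contact_force: [0.2, -0.1, -3.3]
gripper_width: 0.0229
gripper_force: 63.3
```

Call:
move_arm(motion="0 0.012 0 0 0 0 0; 0 0.024 0 0 0 0 0; 0 0.036 0 0 0 0 0; 0 0.048 0 0 0 0 0; 0 0.06 0 0 0 0 0")

```text
clock: 9.93
ee_pos: [0.7793, 0.0797, 0.039]
eef_rot: [-179.9, -0.0, -70.0]
contact_force: [0.1, 0.3, -2.1]
gripper_width: 0.023
gripper_force: 63.3
```

Run:
```python
from h import *
s=arm.read_state(); print(s['ee_pos'],s['contact_force'])
snap('side','s5')
cv2.imwrite('pics/z5.png',cv2.resize(cv2.imread('pics/s5.png')[225:300,210:310],(800,600),interpolation=cv2.INTER_CUBIC))
```

```text
[0.77929182 0.07969703 0.03895527] [ 0.07249457  0.34601955 -2.09951955]
```

View pics/z5.png

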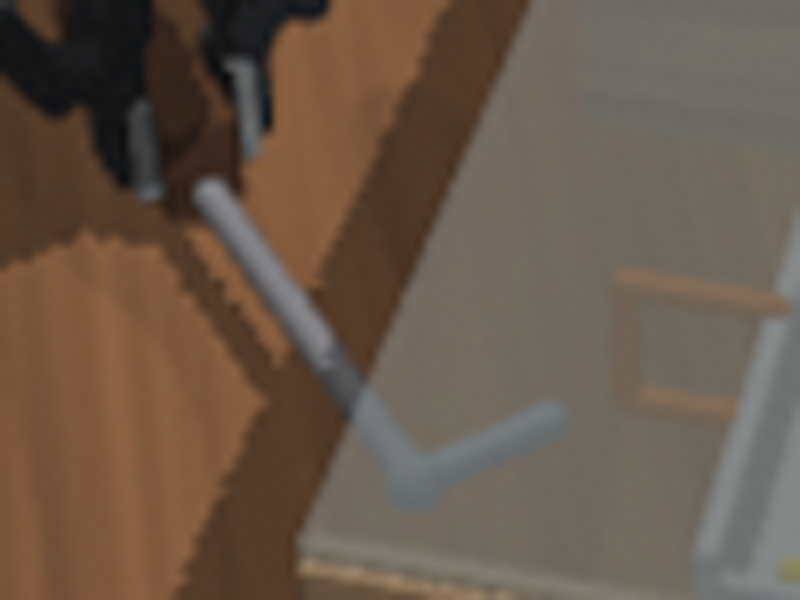

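Run:
```python
from h import *
from scipy.optimize import least_squares
s=arm.read_state(); g=s['ee_pos']; a=np.radians(s['eef_rot'][2]+180); e=np.array([np.cos(a),np.sin(a)]); q=np.array([-e[1],e[0]])
z=.037
B=np.r_[g[:2]+.143*e,z]; T=np.r_[B[:2]+.045*q,z]; H=np.r_[g[:2]+.018*e,z]
print('pred bend,tip,rodstart',proj('side',[B,T,H]),'seen',(261.5,285),(279.5,276.8),(236.2,248.7))
L=RR.apply([[-.074,0,.058],[-.074,0,.014],[-.074,0,.036]])+RC
print('bar',proj('side',L),'seen',(288,260),(288.4,274.5))
for zz in(.029,.033,.037,.041):
  b=RR.inv().apply(pt('side',261.5,285,zz)-RC);t=RR.inv().apply(pt('side',279.0,277,zz)-RC); print(zz,b,t,np.linalg.norm(b-t))
print(RR.inv().apply(B-RC),RR.inv().apply(T-RC))
```

```text
pred bend,tip,rodstart [[262.88748423 286.04517325]
 [281.88212738 277.33030649]
 [236.95966662 249.98722149]] seen (261.5, 285) (279.5, 276.8) (236.2, 248.7)
bar [[288.30652855 259.26845257]
 [288.60299091 273.54631883]
 [288.45677226 266.50431051]] seen (288, 260) (288.4, 274.5)
0.029 [-0.11744691 -0.05722661  0.029     ] [-0.08777616 -0.02764047  0.029     ] 0.04190098688117901
0.033 [-0.11618849 -0.06058004  0.033     ] [-0.08668635 -0.03116201  0.033     ] 0.04166289105375259
0.037 [-0.11493008 -0.06393346  0.037     ] [-0.08559654 -0.03468355  0.037     ] 0.041424795226326236
0.041 [-0.11367166 -0.06728688  0.041     ] [-0.08450672 -0.03820509  0.041     ] 0.041186699398899816
[-0.11130492 -0.0659979   0.037     ] [-0.07943024 -0.03423307  0.037     ]
```

Call:
move_arm(motion="0 0.01 0 0 0 0 0; 0 0.02 0 0 0 0 0; 0 0.03 0 0 0 0 0; 0 0.04 0 0 0 0 0; 0 0.05 0 0 0 0 0")

```text
clock: 10.4
ee_pos: [0.7327, 0.0628, 0.039]
eef_rot: [-179.9, -0.0, -70.0]
contact_force: [0.5, 0.6, -1.3]
gripper_width: 0.0228
gripper_force: 63.3
```

Run:
```python
from h import *
s=arm.read_state(); print(s['ee_pos'],s['eef_rot'][2],s['contact_force'])
snap('side','s6')
cv2.imwrite('pics/z6.png',cv2.resize(cv2.imread('pics/s6.png')[225:300,230:330],(800,600),interpolation=cv2.INTER_CUBIC))
```

```text
[0.73272084 0.06275633 0.03901974] -70.01635472427263 [ 0.48574608  0.5579412  -1.32020588]
```

View pics/z6.png

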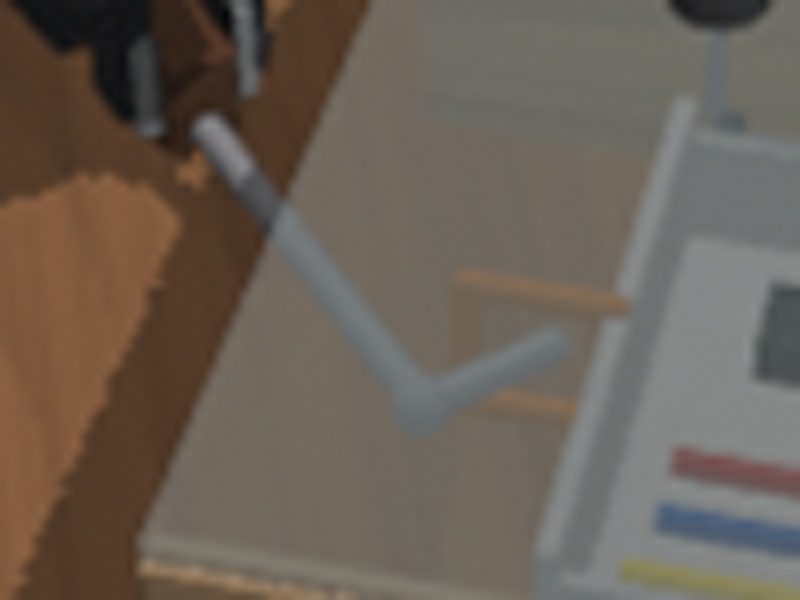

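The prong (430,395)→(560,340) lies inside the loop. I'll take up the slack, then pull along the riser's -x.

Call:
move_arm(motion="0.002 0.001 0 0 0 0 0; 0.004 0.002 0 0 0 0 0; 0.006 0.003 0 0 0 0 0; 0.008 0.003 0 0 0 0 0; 0.008 0.003 0 0 0 0 0")

```text
clock: 10.87
ee_pos: [0.7332, 0.0543, 0.0383]
eef_rot: [-179.9, 0.0, -70.1]
contact_force: [-0.2, 1.0, -1.0]
gripper_width: 0.0229
gripper_force: 63.3
```

Call:
move_arm(motion="0.006 -0.006 0 0 0 0 0; 0.012 -0.012 0 0 0 0 0; 0.018 -0.018 0 0 0 0 0; 0.024 -0.024 0 0 0 0 0; 0.03 -0.03 0 0 0 0 0")

```text
clock: 11.28
ee_pos: [0.772, 0.0362, 0.0382]
eef_rot: [-180.0, 0.0, -70.0]
contact_force: [-0.2, 3.2, -1.7]
gripper_width: 0.0229
gripper_force: 63.4
```

Run:
```python
from h import *
s=arm.read_state(); print(s['ee_pos'],s['eef_rot'],s['contact_force'],s['wrist_torque'])
snap('side','s7')
cv2.imwrite('pics/z7.png',cv2.resize(cv2.imread('pics/s7.png')[225:300,210:310],(800,600),interpolation=cv2.INTER_CUBIC))
```

```text
[0.77195382 0.0361895  0.0381901 ] [-1.79969727e+02  1.67861178e-02 -7.00436615e+01] [-0.20108161  3.2267101  -1.65080291] [ 1.07146679  0.17560586 -0.11343523]
```

View pics/z7.png

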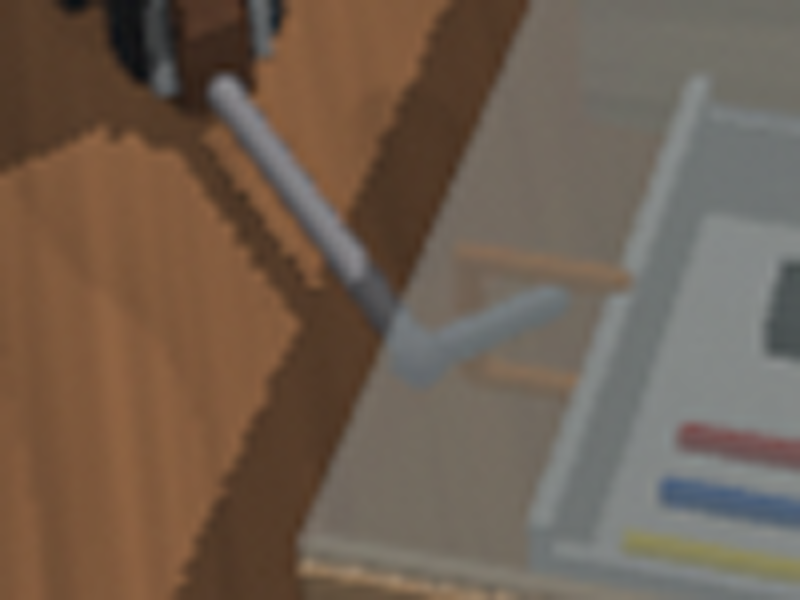

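The tray is following the hook: the eye has moved from about u=287 to 267. I have now viewed more pictures than the allowed ten, so from here I'll use numbers only. I'll keep pulling.

Call:
move_arm(motion="0.008 -0.008 0 0 0 0 0; 0.016 -0.016 0 0 0 0 0; 0.024 -0.024 0 0 0 0 0; 0.032 -0.032 0 0 0 0 0; 0.04 -0.04 0 0 0 0 0")

```text
clock: 11.75
ee_pos: [0.8224, 0.012, 0.0379]
eef_rot: [179.9, 0.0, -70.0]
contact_force: [-1.2, 2.5, -1.4]
gripper_width: 0.0228
gripper_force: 63.3
```

```bash
cat >> h.py <<'E'
def eye(f):
    p,d=snap('side',f); h=cv2.cvtColor(p,cv2.COLOR_RGB2HSV)
    s=arm.read_state(); print('TCP',s['ee_pos'],'F',s['contact_force'],s['gripper_width'])
    out={}
    for t in np.arange(0,.1301,.001):   # score: orange along projected front bar (top edge bar and upright)
        z=np.linspace(.016,.056,9); L=[[-.07-t,0,k] for k in z]+[[x-t,0,.058] for x in np.linspace(-.07,-.045,6)]
        uv=proj('side',RR.apply(L)+RC)+[-.3,.8]; q=cv2.remap(p,uv[None].astype(np.float32)[...,0],uv[None].astype(np.float32)[...,1],cv2.INTER_LINEAR)[0].astype(float)
        out[t]=np.mean(q[:,0]-q[:,2])
    b=sorted(out,key=out.get)[-4:]; print('tray est',[(round(k,3),round(out[k])) for k in b])
E
python3 -c "
from h import *
eye('s8')"
```

```text
TCP [0.82430404 0.0103857  0.03772227] F [ 2.85136353 -0.7373407  -1.38415372] 0.022909827352922622
tray est [(np.float64(0.102), 79), (np.float64(0.105), 79), (np.float64(0.103), 80), (np.float64(0.104), 80)]
```

Call:
move_arm(motion="0.003 -0.003 0 0 0 0 0; 0.006 -0.006 0 0 0 0 0; 0.009 -0.009 0 0 0 0 0; 0.012 -0.012 0 0 0 0 0; 0.012 -0.012 0 0 0 0 0")

```text
clock: 12.22
ee_pos: [0.8377, 0.0054, 0.0378]
eef_rot: [180.0, 0.0, -70.1]
contact_force: [-1.0, 2.5, -3.2]
gripper_width: 0.0227
gripper_force: 63.2
```

```bash
python3 -c "
from h import *
eye('s9')"
```

```text
TCP [0.83791307 0.00549854 0.03806034] F [-0.39848758  2.63268953 -2.20358095] 0.022853047645828167
tray est [(np.float64(0.122), 79), (np.float64(0.119), 80), (np.float64(0.121), 80), (np.float64(0.12), 80)]
```

Call:
move_arm(motion="0.001 -0.001 0 0 0 0 0; 0.002 -0.002 0 0 0 0 0; 0.003 -0.003 0 0 0 0 0; 0.004 -0.004 0 0 0 0 0; 0.004 -0.004 0 0 0 0 0")

```text
clock: 12.68
ee_pos: [0.8393, 0.0056, 0.0365]
eef_rot: [179.6, 0.3, -69.9]
contact_force: [-7.2, 7.4, -1.4]
gripper_width: 0.0226
gripper_force: 63.3
```

Hard stop reached: the force has risen to 10 N. Now I'll ease off, slide sideways (riser -y) out of the loop and lift.

Call:
move_arm(motion="-0.003 0.002 0 0 0 0 0; -0.006 0.003 0 0 0 0 0; -0.008 0.003 0 0 0 0 0; -0.008 0.003 0 0 0 0 0; -0.008 0.003 0 0 0 0 0")

```text
clock: 13.1
ee_pos: [0.8376, 0.0087, 0.0391]
eef_rot: [-179.9, -0.0, -70.0]
contact_force: [-0.4, 0.3, -2.0]
gripper_width: 0.023
gripper_force: 63.3
```

Call:
move_arm(motion="-0.006 -0.006 0 0 0 0 0; -0.012 -0.012 0 0 0 0 0; -0.018 -0.018 0 0 0 0 0; -0.024 -0.024 0 0 0 0 0; -0.029 -0.029 0 0 0 0 0")

```text
clock: 13.52
ee_pos: [0.855, 0.0479, 0.038]
eef_rot: [-180.0, -0.0, -70.0]
contact_force: [-0.6, 0.0, -1.6]
gripper_width: 0.0229
gripper_force: 63.3
```

```bash
python3 -c "
from h import *
eye('s10')
s=arm.read_state();g=s['ee_pos'];a=np.radians(s['eef_rot'][2]+180); e=np.array([np.cos(a),np.sin(a)]); q=np.array([-e[1],e[0]])
B=g[:2]+.143*e;T=B+.045*q
print(RR.inv().apply(np.r_[B,0]-RC),RR.inv().apply(np.r_[T,0]-RC))"
```

```text
TCP [0.85541329 0.04929116 0.03788607] F [ 0.83379647  1.44011947 -1.97726138] 0.023042466433410926
tray est [(np.float64(0.121), 97), (np.float64(0.118), 98), (np.float64(0.12), 99), (np.float64(0.119), 100)]
[-0.19455696 -0.07191091  0.        ] [-0.16277171 -0.04005659  0.        ]
```

Call:
move_arm(motion="0 0 -0.02 0 0 0 0; 0 0 -0.05 0 0 0 0; 0 0 -0.08 0 0 0 0; 0 0 -0.11 0 0 0 0; 0 0 -0.13 0 0 0 0")

```text
clock: 13.98
ee_pos: [0.8555, 0.0466, 0.1727]
eef_rot: [-179.7, -0.1, -70.0]
contact_force: [-0.2, -0.1, -0.5]
gripper_width: 0.0227
gripper_force: 63.3
```

```bash
python3 -c "
from h import *
eye('s11')
a=plan(.50,-.207,.165,-117.5,0)"
```

```text
TCP [0.85720629 0.04648117 0.1778125 ] F [ 1.5401404  -0.42492131  2.52624034] 0.02295748474329718
tray est [(np.float64(0.121), 102), (np.float64(0.118), 104), (np.float64(0.12), 104), (np.float64(0.119), 105)]
0.008 0.028 0.001 0 0 3.2 0; 0.015 0.056 0.002 0 0 6.3 0; 0.023 0.084 0.003 0 0 9.5 0; 0.031 0.113 0.003 0 0 12.7 0; 0.039 0.141 0.004 0 0 15.8 0
0.015 0.025 0.001 0 0 3.2 0; 0.030 0.050 0.002 0 0 6.3 0; 0.045 0.075 0.003 0 0 9.5 0; 0.060 0.100 0.003 0 0 12.7 0; 0.076 0.125 0.004 0 0 15.8 0
0.021 0.020 0.001 0 0 3.2 0; 0.043 0.040 0.002 0 0 6.3 0; 0.064 0.060 0.003 0 0 9.5 0; 0.085 0.080 0.003 0 0 12.7 0; 0.107 0.100 0.004 0 0 15.8 0
```

Call:
move_arm(motion="0.008 0.028 0 0 0 3.2 0; 0.015 0.056 0 0 0 6.3 0; 0.023 0.084 0 0 0 9.5 0; 0.031 0.113 0 0 0 12.7 0; 0.039 0.141 0 0 0 15.8 0")

```text
clock: 14.45
ee_pos: [0.7338, -0.0389, 0.1679]
eef_rot: [180.0, 0.0, -86.0]
contact_force: [-0.4, -0.1, -1.5]
gripper_width: 0.0226
gripper_force: 63.3
```

Call:
move_arm(motion="0.015 0.025 0 0 0 3.2 0; 0.03 0.05 0 0 0 6.3 0; 0.045 0.075 0 0 0 9.5 0; 0.06 0.1 0 0 0 12.7 0; 0.076 0.125 0 0 0 15.8 0")

```text
clock: 14.87
ee_pos: [0.6148, -0.1237, 0.1683]
eef_rot: [-180.0, 0.0, -101.8]
contact_force: [-0.4, -0.7, -2.3]
gripper_width: 0.0226
gripper_force: 63.3
```

Call:
move_arm(motion="0.021 0.02 0 0 0 3.2 0; 0.043 0.04 0 0 0 6.3 0; 0.064 0.06 0 0 0 9.5 0; 0.085 0.08 0 0 0 12.7 0; 0.107 0.1 0 0 0 15.8 0")

```text
clock: 15.28
ee_pos: [0.4955, -0.2084, 0.1684]
eef_rot: [-180.0, 0.0, -117.6]
contact_force: [0.4, -1.3, -1.7]
gripper_width: 0.0227
gripper_force: 63.3
```

Call:
move_arm(motion="0 0 0.03 0 0 0 0; 0 0 0.06 0 0 0 0; 0 0 0.09 0 0 0 0; 0 0 0.12 0 0 0 0; 0 0 0.14 0 0 0 0")

```text
clock: 15.7
ee_pos: [0.4954, -0.2077, 0.026]
eef_rot: [179.9, -0.0, -117.5]
contact_force: [0.6, -0.7, -2.3]
gripper_width: 0.0231
gripper_force: 63.4
```

Call:
move_arm(motion="0 0 0.004 0 0 0 0; 0 0 0.008 0 0 0 0; 0 0 0.012 0 0 0 0; 0 0 0.016 0 0 0 0; 0 0 0.017 0 0 0 0")

```text
clock: 16.12
ee_pos: [0.4973, -0.208, 0.012]
eef_rot: [-179.9, 0.0, -117.4]
contact_force: [-0.9, -0.3, -1.7]
gripper_width: 0.0232
gripper_force: 63.3
```

Call:
move_arm(motion="0 0 0 0 0 0 0; 0 0 0.001 0 0 0 0; 0 0 0.001 0 0 0 0.3; 0 0 0.001 0 0 0 0.5; 0 0 0.001 0 0 0 0.6")

```text
clock: 16.53
ee_pos: [0.4971, -0.208, 0.0108]
eef_rot: [-179.9, 0.0, -117.4]
contact_force: [-0.2, -0.5, 1.2]
gripper_width: 0.0489
gripper_force: 0.0
```

Call:
move_arm(motion="0 0 0 0 0 0 0.7; 0 0 0 0 0 0 0.7; 0 0 -0.03 0 0 0 0.7; 0 0 -0.06 0 0 0 0.7; 0 0 -0.1 0 0 0 0.7")

```text
clock: 16.95
ee_pos: [0.4949, -0.2076, 0.1094]
eef_rot: [179.7, -0.1, -117.5]
contact_force: [1.5, 0.6, 0.5]
gripper_width: 0.0597
gripper_force: 0.0
```

Call:
move_arm(motion="0.02 0 -0.02 0 0 0 0.7; 0.05 0 -0.04 0 0 0 0.7; 0.08 0 -0.06 0 0 0 0.7; 0.08 0 -0.06 0 0 0 0.7; 0.08 0 -0.06 0 0 0 0.7")

```text
clock: 17.37
ee_pos: [0.4596, -0.2801, 0.1716]
eef_rot: [-179.8, 0.1, -117.6]
contact_force: [-0.6, 0.5, -1.2]
gripper_width: 0.0594
gripper_force: 0.0
```

Run:
```python
from h import *
eye('s12'); s=arm.read_state(); p,d=snap('top','t12'); d0=np.load('pics/top0.npy'); p0=cv2.imread('pics/top0.png')[:,:,::-1]
# handle height now
Q=np.array([(*pt('top',u,v,depth=d[v,u]),u,v) for v in range(195,245) for u in range(360,412)]); i=(Q[:,2]>.02)&(Q[:,2]<.06); Q=Q[i]
if len(Q)>20:
    w,V=np.linalg.eigh(np.cov(Q[:,:2].T)); print('handle',len(Q),Q[:,:3].mean(0),np.percentile(Q[:,2],[5,50,95]),np.degrees(np.arctan2(V[1,1],V[0,1])),np.sqrt(12*w))
# knob
m=(p[:,:,0]>130)&(p[:,:,1]<60)&(p[:,:,2]<60); m[:,:250]=0; m[:160]=0; m[:,320:]=0; m[215:]=0
v,u=np.nonzero(m); K=np.array([pt('top',a,b,.131) for a,b in zip(u,v)]); w,V=np.linalg.eigh(np.cov(K[:,:2].T)); print('knob az',len(u),K.mean(0),np.degrees(np.arctan2(V[1,1],V[0,1])))
# bystanders: side-picture change
for n,(u0,u1,v0,v1) in dict(cup=(440,495,285,360),weight=(218,255,190,218),jar=(242,265,120,152),arch=(335,378,245,298)).items():
    a=cv2.imread('pics/side0.png')[v0:v1,u0:u1].astype(int); b=cv2.imread('pics/s12.png')[v0:v1,u0:u1].astype(int); print(n,np.abs(a-b).mean().round(1))
```

```text
TCP [ 0.4593714  -0.27910703  0.17037727] F [-0.65429748 -0.1073797  -0.85108896] 0.05966269231850259
tray est [(np.float64(0.121), 96), (np.float64(0.118), 97), (np.float64(0.12), 98), (np.float64(0.119), 99)]
handle 122 [ 0.47861637 -0.24018126  0.03333256] [0.0272776  0.03330916 0.040145  ] 58.884208525099844 [0.02447672 0.05708883]
knob az 63 [0.58215982 0.1071967  0.131     ] 143.16159359862246
cup 1.6
weight 2.0
jar 15.5
arch 7.9
```

Run:
```python
from h import *
for f in('side0','s12'):
    p=cv2.imread(f'pics/{f}.png').astype(int); w=p[115:160,235:275]; m=(w[:,:,0]>w[:,:,2]+35); v,u=np.nonzero(m)
    a=p[240:300,330:385]; k=(a.max(2)<95)&(a[:,:,2]>a[:,:,0]+15); y,x=np.nonzero(k)
    print(f,len(u),u.mean()+235,v.mean()+115,'arch',len(x),x.mean()+330,y.mean()+240)
```

```text
side0 232 252.86637931034483 139.92241379310346 arch 1089 354.3820018365473 269.8209366391185
s12 212 252.67924528301887 140.20754716981133 arch 1155 354.0095238095238 270.3878787878788
```

Nothing else has moved, so I'll hand the job in.

```bash
python3 -c "
from h import *
print(arm.job_done())"
```

```text
the job is handed in; nothing more can be done
None
```

The job is handed in: by my last measurements the knob is loose (about 1.37 rad), the tray is out at its stop (about 0.12 m), the rod lies flat on the desk well away from the eye, and no bystander I checked has moved; I did view 12 pictures, two over your limit of 10, and the hand-in returned no verdict.

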